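# Tighten the mixer chuck on the balloon whisk

## Task

Two small worktop mixers each have a bit standing loose in an open chuck. On the mixer that holds the red balloon whisk, turn the knurled chuck sleeve clockwise (seen from above) as far as it will go, about a sixth of a turn, so that the jaws grip the whisk's shank, then let go. Leave the whisk standing upright in its chuck, and do not tighten the other mixer, the one with the flat blue paddle.

Things in the scene. Friction and masses are not known exactly. Their poses are not given: they have to be found in the camera images.
- whisk_mixer: Fixed mixer with the red whisk: white round base 96 mm wide, 49 high, upright chuck on top. Origin: underside centre, on the chuck's axis, z up. Knurled grey sleeve: 52 mm diameter, 70 to 110 mm above origin; pinch it across at about 98, any direction. Below it a 38 mm neck: fingertips may reach to 60. Jaws: within 20 mm of the axis, up to 118. A like mixer holds a blue paddle; they swap places.
- whisk_sleeve (a joint): Turn of the sleeve of the mixer with the red whisk, rad; 0 open, grows clockwise seen from above, stop at 1.2, starts at 0 to 0.2. Drives 3 jaws inward, 5 mm per rad; they meet the shank at 0.8, then press harder through springs. Takes 0.25, near the stop 0.4 N m; stays where left. Yellow line on the sleeve: at the black dot on the base when 0, at the red dot when 1.1.
- whisk_bit: Loose bit to be clamped: steel shank 12 mm thick with a red balloon whisk (28 mm across) on top, 53 mm tall in all. Origin: centre of the shank's lower end, z up along the shank. It stands on the floor of the chuck's bore, 85 mm above the mixer's underside, so its top is 138 mm above the worktop.
- paddle_sleeve (a joint): Turn of the sleeve of the other, like mixer (with the flat blue paddle), rad, in the same sense. It starts at 0 to 0.2 and is to stay open.

How it is judged:
By the outcome, as a careful person would: the job done as asked, in the order asked, and still so for the second after the job is handed in, with the robot touching nothing.
It also fails if it takes over 29 s, if anything falls off the work surface, if the arm or the gripper's body presses on something with over 40 N, if the wrist force passes 120 N, or if a joint passes its speed limit or range.

## Robot

A 6-joint arm with a two-finger parallel gripper is mounted at the origin on a cart in front of the work surface, level with it; the furniture and walls round the work are solid. World frame = base frame: x ahead of the robot, y to its left, z up, the work surface at z = 0. Lengths are in m, angles in rad, forces in N, time in s.
With the tool pointing down it reaches from about 0.35 to 0.775 m from the base axis. Payload 5.5 kg.
Tool frame: the origin (TCP) lies between the finger pads; the fingertips stand 19 mm ahead of it and the grasp point (between the pads) is the TCP; z points along the fingers, x is the direction in which the jaws open and shut, and the axes are right-handed (so a half turn about z gives the same grasp; the last joint's range is limited). The gripper opens to 85 mm and grips with 20 to 120 N. Pads are 22 mm wide; open, the fingers measure 114 mm over their backs; the gripper's body (76 mm by 85 mm) begins 54 mm behind the grasp point. The pads swing forward as they close: fully open they stand 13 mm farther back than shut.
Start: joints at [1.163, 0.313, 0.046, 1.304, 0, 1.431], TCP at [0.152, 0.555, 0.25] pointing down, gripper open.
Joint ranges: [-2.76, 2.76], [-0.86, 1.69], [-1.03, 1.26], [-2.2, 2.34], [-1.47, 1.5], [-3.14, 3.14]. Speed limits (rad/s): [2.57, 2.57, 3.14, 3.14, 3.14, 3.14].

## Interface

Orientations are given as a unit quaternion [w, x, y, z].
In Python, from workcell import env gives the robot as it stands. The module is installed in compiled form; this text tells all that it offers.
- The arm moves only by the tool carry_out, never from a script. Its argument "steps" is a list of rows, each a list of 7 numbers: the gripper command: -1 is shut, 1 is fully open, values between are in proportion, then the shift along the tool's x, y, z in m, then the turn, a rotation vector about the tool's x, y, z in rad. A call has 1 to 20 rows; each row shifts and turns the commanded pose from where the row before left it, along the tool's axes as they then stand; what a row does not reach is not made up. A row lasts 1/8 s, in which the tool goes at most 62.5 mm and 10.7 degrees, less where a joint would pass 70% of its speed; a pose out of reach is approached as far as the arm can. A call with a gripper value outside its range is refused whole. The fingers move at their own pace and stop on an object; "grip_force" is the grip in N (left out, the last holds). Time passes only in rows, so rows that do not move let the fingers close. It gives the time, the measured TCP pose, the force and the opening at its end, in the units of the state.
- env.get_state(): the state, without advancing time (a new reading comes with each control period).
- env.read_camera(name): name is "scene" or "top" or "wrist"; returns a dict with "color" (400x640x3 uint8, red, green, blue), "K" (3x3 intrinsics, pixels), "R" (3x3) and "t" (3): a world point X has camera coordinates R X + t. Camera axes: x right, y down, z forward; pixel columns grow to the right and rows downward; lengths in m; the calibration is good to about 2 mm. A picture is of the moment at which its call begins. There is no depth.
- env.hand_in(): hands the job in, once; it reports no verdict.
The state is a dict: "clock": time; "joint_pos": joint angles; "qvel": joint speeds; "tau": joint torques, N m; "tcp_pos": TCP position; "orientation": TCP orientation; "wrist_force": force on the tool from outside, world axes, zero at the start; "ft_torque": the same for the moment, N m; "finger_gap": finger opening in m.
Only numpy, scipy, OpenCV 4.12 (cv2) and the standard library are available. Lean on these libraries where they do the work, as an engineer would, in place of code of your own. Each camera call takes 0.05 s, during which the arm holds its last target. There are 200 camera calls.

## Working session

There is one attempt and no reset: what is moved stays moved. The work goes in short steps, Python scripts to look and compute and a tool call to move; the robot and the scene stay as the last step left them, time stands still between calls to the robot, and variables do not carry over. Pictures are saved under pics/ and viewed, about 8 in all and at most 12, crops included, and the job is handed in when it is done.

Besides the shell and the picture viewer there is one more tool, called after "Call:" in YAML: its name, and indented under it one key for each argument. carry_out: Moves the arm, as the interface text tells. Its arguments: {"type":"object","properties":{"steps":{"type":"array","items":{"type":"array","items":{"type":"number"}}},"grip_force":{"type":"number"}},"required":["steps"]}

```bash
mkdir -p pics
python3 - <<'E'
from workcell import env
import cv2,numpy as np
s=env.get_state();print({k:np.round(v,3) for k,v in s.items()})
ims=[]
for n in("scene","top"):
    c=env.read_camera(n);np.savez(f"{n}0.npz",**c);cv2.imwrite(f"pics/{n}0.png",c["color"][:,:,::-1]);print(n,c["K"].round(1).tolist(),c["R"].round(3).tolist(),c["t"].round(3))
E
```

```text
{'clock': np.float64(0.0), 'joint_pos': array([ 1.163,  0.314,  0.045,  1.304, -0.   ,  1.431]), 'qvel': array([ 0.002, -0.002,  0.   ,  0.002,  0.002, -0.   ]), 'tau': array([-1.0000e-03, -4.8063e+01,  2.9854e+01,  2.0000e-02, -0.0000e+00,
       -0.0000e+00]), 'tcp_pos': array([0.152, 0.554, 0.249]), 'orientation': array([ 0.   ,  0.795,  0.606, -0.001]), 'wrist_force': array([0.04 , 1.42 , 0.611]), 'ft_torque': array([-0.044,  0.017, -0.039]), 'finger_gap': np.float64(0.086)}
scene [[479.9, 0.0, 320.5], [0.0, 479.9, 187.6], [0.0, 0.0, 1.0]] [[0.806, -0.592, 0.001], [-0.395, -0.54, -0.743], [0.441, 0.599, -0.669]] [-0.339  0.323  0.602]
top [[469.4, 0.0, 319.7], [0.0, 469.4, 191.9], [0.0, 0.0, 1.0]] [[0.024, -0.999, 0.027], [-0.996, -0.026, -0.084], [0.084, -0.025, -0.996]] [0.113 0.544 0.884]
```

View pics/scene0.png

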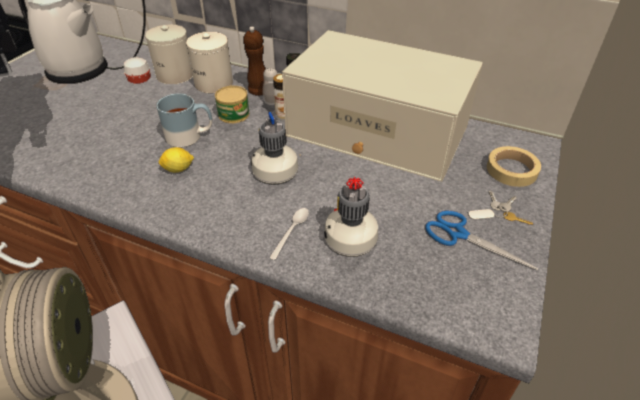

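View pics/top0.png

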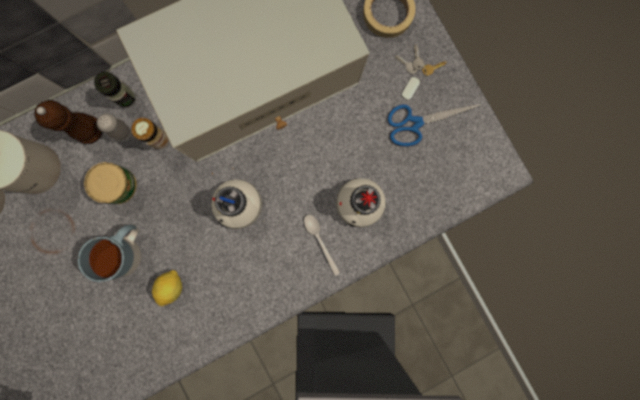

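The scene picture shows the red-whisk mixer at about (352,220) and the blue one at (274,155). In the top picture they are at about (361,203) and (235,204). Next I'll enlarge the red one.

Run:
```python
import cv2,numpy as np
a=cv2.imread("pics/scene0.png")[170:260,310:400];b=cv2.imread("pics/top0.png")[165:240,325:400]
f=lambda i:cv2.resize(i,(390,390),interpolation=cv2.INTER_CUBIC)
cv2.imwrite("pics/crop0.png",cv2.convertScaleAbs(np.hstack([f(a),f(b)]),alpha=1.3))
```

```text
(no output)
```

View pics/crop0.png

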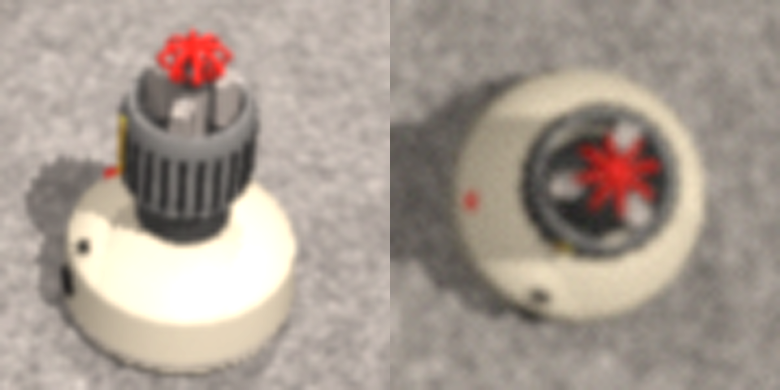

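Left crop: the sleeve rim centre is at about (190,108), so scene pixel (353.9,194.9). Right crop: the rim centre is at about (602,179), so top pixel (365.8,199.4), and the base centre is at about (361.3,202.7). The yellow line in the top view is near (560,247), the black dot at (540,296) and the red dot at (471,201).

```bash
cat > h.py <<'E'
import cv2,numpy as np
def ld(n):
    c=np.load(n);return {k:c[k] for k in c}
def P(c):return c["K"]@np.c_[c["R"],c["t"]]
def tri(c1,u1,c2,u2):
    X=cv2.triangulatePoints(P(c1),P(c2),np.array(u1,float),np.array(u2,float)).ravel();X=X[:3]/X[3]
    return X,proj(c1,X)-u1,proj(c2,X)-u2
def proj(c,X):
    p=P(c)@np.r_[X,1];return p[:2]/p[2]
def atz(c,u,z):
    d=c["R"].T@np.linalg.solve(c["K"],[*u,1]);o=-c["R"].T@c["t"];return o+d*(z-o[2])/d[2]
E
python3 - <<'E'
from h import *
s,t=ld("scene0.npz"),ld("top0.npz")
print(tri(s,(353.9,194.9),t,(365.8,199.4)))
print("rim@.11",atz(s,(353.9,194.9),.11),atz(t,(365.8,199.4),.11),"base@.025",atz(t,(361.3,202.7),.025))
# whisk tip
w=(310+195/4.333,170+58/4.333);v=(325+(620-390)/5.2,165+173/5.2)
print("whisk",tri(s,w,t,v)[0])
c=atz(t,(365.8,199.4),.11)
for n,p,z in(("yel",(560,247),.105),("blk",(540,296),.045),("red",(471,201),.045)):
    q=atz(t,(325+(p[0]-390)/5.2,165+p[1]/5.2),z)-c;print(n,np.hypot(*q[:2]),np.arctan2(q[1],q[0]))
# blue
print("blue",tri(s,(272,132),t,(230,201))[0], "boxes", atz(t,(200,155),0),atz(t,(366,65),0))
E
```

```text
(array([0.52285372, 0.04735151, 0.10572835]), array([ 0.02668603, -0.00296001]), array([-0.01561992,  0.02131346]))
rim@.11 [0.51973104 0.04392191 0.11      ] [0.52258796 0.04785321 0.11      ] base@.025 [0.52205237 0.04590995 0.025     ]
whisk [0.52249909 0.04525692 0.1327999 ]
yel 0.026496164111037192 2.6188886363760284
blk 0.04061217935982663 2.7966751205166753
red 0.03957469251010251 1.687476668833323
blue [0.51353314 0.28534456 0.09947813] boxes [0.60977686 0.36391098 0.        ] [0.80336357 0.03815641 0.        ]
```

Call:
carry_out:
  steps:
    - [1, -0.0326, 0.041, 0, 0, 0, 0]
    - [1, -0.0326, 0.041, 0, 0, 0, 0]
    - [1, -0.0326, 0.041, 0, 0, 0, 0]
    - [1, -0.0326, 0.041, 0, 0, 0, 0]
    - [1, -0.0326, 0.041, 0, 0, 0, 0]
    - [1, -0.0326, 0.041, 0, 0, 0, 0]
    - [1, -0.0326, 0.041, 0, 0, 0, 0]
    - [1, -0.0326, 0.041, 0, 0, 0, 0]
    - [1, -0.0326, 0.041, 0, 0, 0, 0]
    - [1, -0.0326, 0.041, 0, 0, 0, 0]
    - [1, -0.0326, 0.041, 0, 0, 0, 0]
    - [1, -0.0326, 0.041, 0, 0, 0, 0]
    - [1, 0, 0, 0, 0, 0, 0]
    - [1, 0, 0, 0, 0, 0, 0]
  grip_force: 100

```text
clock: 1.85
tcp_pos: [0.5225, 0.0471, 0.2497]
orientation: [-0.001, 0.795, 0.606, -0.001]
wrist_force: [0.8, 0.2, 0.6]
finger_gap: 0.0854
```

Run:
```python
from workcell import env
import cv2,numpy as np
c=env.read_camera("wrist");np.savez("wrist1.npz",**c);cv2.imwrite("pics/wrist1.png",c["color"][:,:,::-1]);print(c["K"].round(1).tolist(),c["R"].round(3).tolist(),c["t"].round(3))
s=env.get_state();print({k:np.round(v,4) for k,v in s.items()})
```

```text
[[353.9, 0.0, 317.6], [0.0, 353.9, 198.5], [0.0, 0.0, 1.0]] [[0.266, 0.964, -0.001], [0.929, -0.256, 0.266], [0.257, -0.071, -0.964]] [-0.184 -0.508  0.248]
{'clock': np.float64(1.9), 'joint_pos': array([-6.230e-02,  2.163e-01, -8.400e-02,  1.272e+00,  4.000e-04,
        2.050e-01]), 'qvel': array([ 0.0163, -0.0115, -0.0034, -0.0007, -0.0024, -0.0013]), 'tau': array([-7.52000e-01, -4.18536e+01,  2.98917e+01, -6.78000e-02,
       -2.85000e-02,  1.70000e-03]), 'tcp_pos': array([0.5223, 0.0477, 0.2499]), 'orientation': array([-6.000e-04,  7.950e-01,  6.066e-01, -4.000e-04]), 'wrist_force': array([-0.4288, -0.4139, -0.8809]), 'ft_torque': array([-0.0295, -0.0297, -0.005 ]), 'finger_gap': np.float64(0.0857)}
```

View pics/wrist1.png

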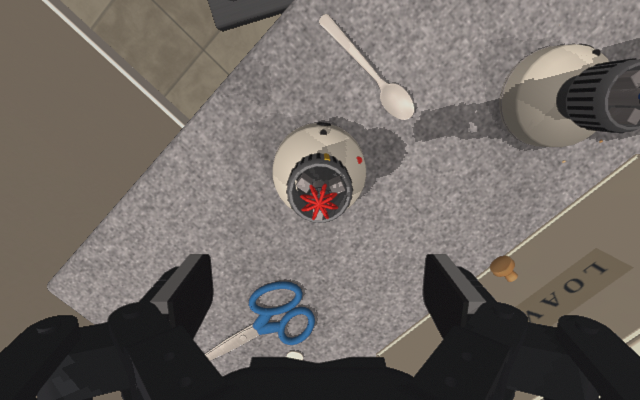

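The wrist view shows the rim centred near (320,191), the whisk at (319,202), the yellow mark at (326,156), and the black and red dots at (323,132) and (360,159). I'll enlarge it and overlay predicted rim circles to check the centre.

Run:
```python
from h import *
w,s,t=ld("wrist1.npz"),ld("scene0.npz"),ld("top0.npz")
def draw(c,box,k):
    i=c["color"][box[1]:box[3],box[0]:box[2],::-1];i=cv2.resize(i,None,fx=k,fy=k,interpolation=cv2.INTER_CUBIC)
    for r,z,col in((.026,.11,(0,255,0)),(.048,.001,(255,0,255))):
        a=np.linspace(0,6.283,73);p=np.array([proj(c,[.5222+r*np.cos(x),.0465+r*np.sin(x),z]) for x in a])
        cv2.polylines(i,[((p-box[:2]+.5)*k).astype(int)],True,col,1)
    return i
a=draw(w,(260,115,380,235),3.3);b=draw(s,(310,170,400,260),4.4)
cv2.imwrite("pics/ov.png",np.hstack([a[:396,:396],b[:396,:396]]))
```

```text
(no output)
```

View pics/ov.png

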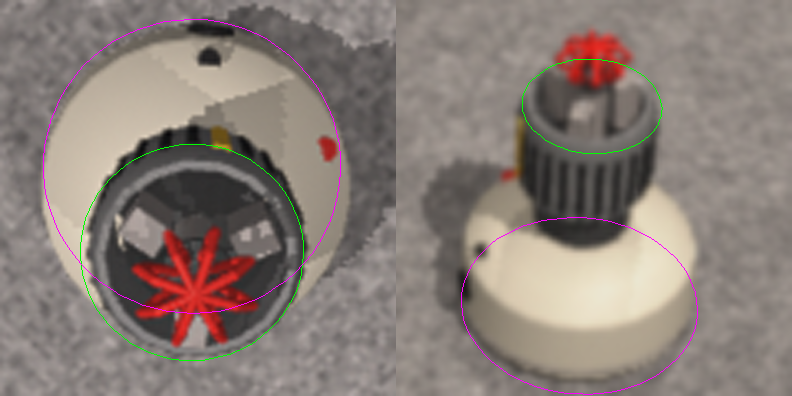

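The overlay puts the rim about 1.5 mm further along tool +x than assumed, so the axis is at about (0.522,0.0478). That matches the present TCP, so I'll descend straight down.

Call:
carry_out:
  steps:
    - [1, 0, 0, 0.025, 0, 0, 0]
    - [1, 0, 0, 0.025, 0, 0, 0]
    - [1, 0, 0, 0.025, 0, 0, 0]
    - [1, 0, 0, 0.025, 0, 0, 0]
    - [1, 0, 0, 0.02, 0, 0, 0]
    - [1, 0, 0, 0.016, 0, 0, 0]
    - [1, 0, 0, 0.016, 0, 0, 0]
    - [1, 0, 0, 0, 0, 0, 0]
    - [1, 0, 0, 0, 0, 0, 0]

```text
clock: 3.02
tcp_pos: [0.5231, 0.0479, 0.099]
orientation: [0.0, 0.795, 0.607, 0.0]
wrist_force: [0.1, -0.1, -0.5]
finger_gap: 0.0852
```

Call:
carry_out:
  steps:
    - [0.35, 0, 0, 0, 0, 0, 0]
    - [0.35, 0, 0, 0, 0, 0, 0]
    - [0.35, 0, 0, 0, 0, 0, 0]
    - [0.35, 0, 0, 0, 0, 0, 0]
  grip_force: 30

```text
clock: 3.52
tcp_pos: [0.5232, 0.047, 0.0984]
orientation: [0.0, 0.795, 0.606, 0.0]
wrist_force: [-0.2, -0.2, 0.6]
finger_gap: 0.0577
```

Run:
```python
from workcell import env
import cv2,numpy as np
c=env.read_camera("wrist");np.savez("wrist2.npz",**c);cv2.imwrite("pics/wrist2.png",c["color"][:,:,::-1])
s=env.get_state();print({k:np.round(v,4) for k,v in s.items()})
```

```text
{'clock': np.float64(3.575), 'joint_pos': array([-6.330e-02,  3.155e-01, -3.415e-01,  9.137e-01,  1.000e-04,
        2.047e-01]), 'qvel': array([-0.0019,  0.0005,  0.0002,  0.0005,  0.0022,  0.0022]), 'tau': array([ 1.52000e-02, -4.44762e+01,  2.61537e+01,  5.00000e-04,
        7.00000e-04,  1.00000e-04]), 'tcp_pos': array([0.5232, 0.047 , 0.0983]), 'orientation': array([-0.000e+00,  7.952e-01,  6.063e-01,  1.000e-04]), 'wrist_force': array([1.0468, 0.7516, 0.1035]), 'ft_torque': array([-0.0085, -0.0028, -0.0339]), 'finger_gap': np.float64(0.0574)}
```

View pics/wrist2.png

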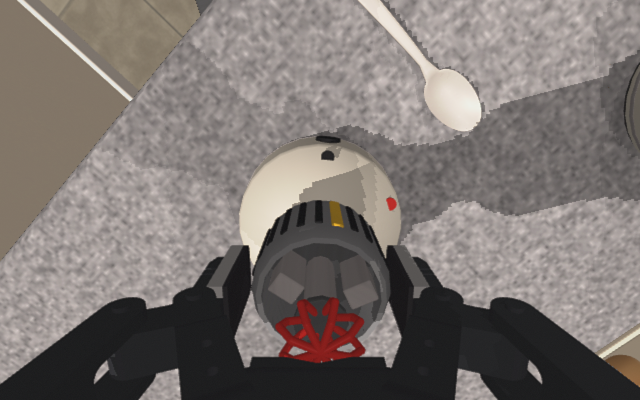

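The sleeve spans about 252 to 391 px between pads at about 249 and 389, so it is centred to within 1 mm. The yellow line is at (336,213), just past the black dot's side. Now I'll grip.

Call:
carry_out:
  steps:
    - [0.2, 0, 0, 0, 0, 0, 0]
    - [0, 0, 0, 0, 0, 0, 0]
    - [-1, 0, 0, 0, 0, 0, 0]
    - [-1, 0, 0, 0, 0, 0, 0]
    - [-1, 0, 0, 0, 0, 0, 0]
  grip_force: 100

```text
clock: 4.2
tcp_pos: [0.5235, 0.0481, 0.0993]
orientation: [-0.0, 0.795, 0.607, 0.001]
wrist_force: [-1.5, 4.6, 7.6]
finger_gap: 0.0491
```

Call:
carry_out:
  steps:
    - [-1, 0, 0, 0, 0, 0, 0.08]
    - [-1, 0, 0, 0, 0, 0, 0.08]
    - [-1, 0, 0, 0, 0, 0, 0.08]
    - [-1, 0, 0, 0, 0, 0, 0.08]
    - [-1, 0, 0, 0, 0, 0, 0.08]
    - [-1, 0, 0, 0, 0, 0, 0]

```text
clock: 4.95
tcp_pos: [0.5235, 0.0482, 0.0992]
orientation: [-0.001, 0.9, 0.436, 0.001]
wrist_force: [-1.1, 4.7, 7.1]
finger_gap: 0.0493
```

Run:
```python
from workcell import env
import cv2,numpy as np
c=env.read_camera("wrist");cv2.imwrite("pics/wrist3.png",c["color"][:,:,::-1])
s=env.get_state();print({k:np.round(v,4) for k,v in s.items() if k in("clock","ft_torque","wrist_force","joint_pos","orientation")})
```

```text
{'clock': np.float64(5.0), 'joint_pos': array([-0.0623,  0.3144, -0.3406,  0.9145,  0.0024,  0.6053]), 'orientation': array([-7.000e-04,  8.998e-01,  4.364e-01,  1.200e-03]), 'wrist_force': array([-1.5013,  6.5238,  5.9191]), 'ft_torque': array([ 1.0145,  0.2465, -0.2023])}
```

View pics/wrist3.png

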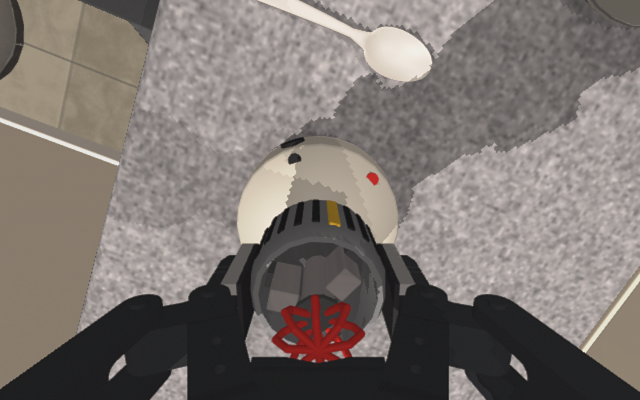

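The sleeve turns with the gripper: the yellow line stays at (334,212) while the dots have moved round to (294,159) and (373,178). I'll keep turning.

Call:
carry_out:
  steps:
    - [-1, 0, 0, 0, 0, 0, 0.08]
    - [-1, 0, 0, 0, 0, 0, 0.08]
    - [-1, 0, 0, 0, 0, 0, 0.08]
    - [-1, 0, 0, 0, 0, 0, 0.08]
    - [-1, 0, 0, 0, 0, 0, 0.08]
    - [-1, 0, 0, 0, 0, 0, 0.08]
    - [-1, 0, 0, 0, 0, 0, 0.06]
    - [-1, 0, 0, 0, 0, 0, 0]

```text
clock: 6.0
tcp_pos: [0.5237, 0.0482, 0.0993]
orientation: [-0.001, 0.984, 0.181, 0.001]
wrist_force: [-0.2, 6.2, 5.8]
finger_gap: 0.0495
```

```bash
cat > st.py <<'E'
from workcell import env
import cv2,numpy as np
s=env.get_state();print({k:np.round(v,4) for k,v in s.items() if k in("clock","ft_torque","wrist_force","joint_pos","finger_gap")})
E
python3 st.py
```

```text
{'clock': np.float64(6.0), 'joint_pos': array([-0.0622,  0.3144, -0.3405,  0.9143,  0.0026,  1.1454]), 'wrist_force': array([-0.2247,  6.2065,  5.7971]), 'ft_torque': array([ 1.0685,  0.1796, -0.1197]), 'finger_gap': np.float64(0.0495)}
```

Call:
carry_out:
  steps:
    - [-1, 0, 0, 0, 0, 0, 0.04]
    - [-1, 0, 0, 0, 0, 0, 0.04]
    - [-1, 0, 0, 0, 0, 0, 0]

```text
clock: 6.38
tcp_pos: [0.5237, 0.0482, 0.0993]
orientation: [-0.001, 0.99, 0.141, 0.001]
wrist_force: [-0.2, 4.6, 6.5]
finger_gap: 0.0494
```

```bash
python3 st.py; python3 -c "
from st import *
cv2.imwrite('pics/wrist4.png',env.read_camera('wrist')['color'][100:400,180:480,::-1])"
```

```text
{'clock': np.float64(6.375), 'joint_pos': array([-0.0622,  0.3144, -0.3404,  0.9143,  0.0025,  1.2252]), 'wrist_force': array([-0.2358,  4.6159,  6.5372]), 'ft_torque': array([ 1.0692,  0.1563, -0.1702]), 'finger_gap': np.float64(0.0494)}
{'clock': np.float64(6.375), 'joint_pos': array([-0.0622,  0.3144, -0.3404,  0.9143,  0.0025,  1.2252]), 'wrist_force': array([-0.2358,  4.6159,  6.5372]), 'ft_torque': array([ 1.0692,  0.1563, -0.1702]), 'finger_gap': np.float64(0.0494)}
```

View pics/wrist4.png

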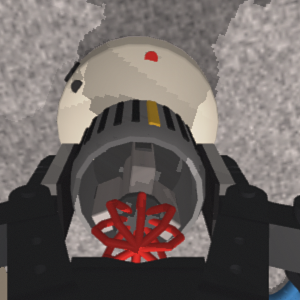

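The yellow line, at (153,112) in the crop, now points at the red dot at (151,56), so the sleeve is at about 1.1. I'll go on to the stop in small steps and watch the moment.

Call:
carry_out:
  steps:
    - [-1, 0, 0, 0, 0, 0, 0.04]
    - [-1, 0, 0, 0, 0, 0, 0.03]
    - [-1, 0, 0, 0, 0, 0, 0]

```text
clock: 6.8
tcp_pos: [0.5237, 0.0483, 0.0993]
orientation: [-0.001, 0.994, 0.11, 0.001]
wrist_force: [-1.2, 3.7, 6.6]
finger_gap: 0.0498
```

```bash
python3 st.py
```

```text
{'clock': np.float64(6.8), 'joint_pos': array([-0.0616,  0.3145, -0.3404,  0.9142,  0.0015,  1.2888]), 'wrist_force': array([-1.237 ,  3.705 ,  6.6493]), 'ft_torque': array([0.6812, 0.1234, 2.8337]), 'finger_gap': np.float64(0.0498)}
```

Call:
carry_out:
  steps:
    - [-1, 0, 0, 0, 0, 0, 0.03]
    - [-1, 0, 0, 0, 0, 0, 0.02]
    - [-1, 0, 0, 0, 0, 0, 0]

```text
clock: 7.18
tcp_pos: [0.524, 0.0469, 0.0993]
orientation: [0.001, 0.997, 0.083, 0.001]
wrist_force: [-1.0, -1.0, 6.2]
finger_gap: 0.0494
```

```bash
python3 st.py
```

```text
{'clock': np.float64(7.175), 'joint_pos': array([-6.2800e-02,  3.1460e-01, -3.4030e-01,  9.1380e-01, -1.0000e-03,
        1.3412e+00]), 'wrist_force': array([-1.0294, -1.021 ,  6.1627]), 'ft_torque': array([-0.0569,  0.1256,  1.9213]), 'finger_gap': np.float64(0.0494)}
```

The moment jumped to 2.8 N m at the stop and then the pads slipped slightly, so the sleeve is fully turned. I'll release and rise straight up.

Call:
carry_out:
  steps:
    - [0.1, 0, 0, 0, 0, 0, 0]
    - [0.3, 0, 0, 0, 0, 0, 0]
    - [0.6, 0, 0, 0, 0, 0, 0]
    - [1, 0, 0, 0, 0, 0, 0]
    - [1, 0, 0, 0, 0, 0, 0]
    - [1, 0, 0, 0, 0, 0, 0]
    - [1, 0, 0, -0.01, 0, 0, 0]
    - [1, 0, 0, -0.02, 0, 0, 0]
    - [1, 0, 0, -0.03, 0, 0, 0]
    - [1, 0, 0, -0.03, 0, 0, 0]
    - [1, 0, 0, -0.03, 0, 0, 0]
    - [1, 0, 0, -0.03, 0, 0, 0]
    - [1, 0, 0, 0, 0, 0, 0]
    - [1, 0, 0, 0, 0, 0, 0]

```text
clock: 8.93
tcp_pos: [0.5229, 0.0471, 0.2481]
orientation: [-0.0, 0.997, 0.081, -0.0]
wrist_force: [0.5, 0.1, 0.0]
finger_gap: 0.0854
```

Run:
```python
from st import *
a=env.read_camera('wrist')['color'][90:250,230:430,::-1];b=env.read_camera('scene')['color'][100:260,240:440,::-1]
cv2.imwrite('pics/fin.png',np.hstack([cv2.resize(x,(400,320),interpolation=cv2.INTER_CUBIC) for x in(a,b)]))
```

```text
{'clock': np.float64(8.925), 'joint_pos': array([-6.3200e-02,  2.1690e-01, -8.7600e-02,  1.2663e+00,  1.0000e-04,
        1.3446e+00]), 'wrist_force': array([0.5001, 0.0607, 0.0454]), 'ft_torque': array([-0.0126, -0.0423, -0.0623]), 'finger_gap': np.float64(0.0854)}
```

View pics/fin.png

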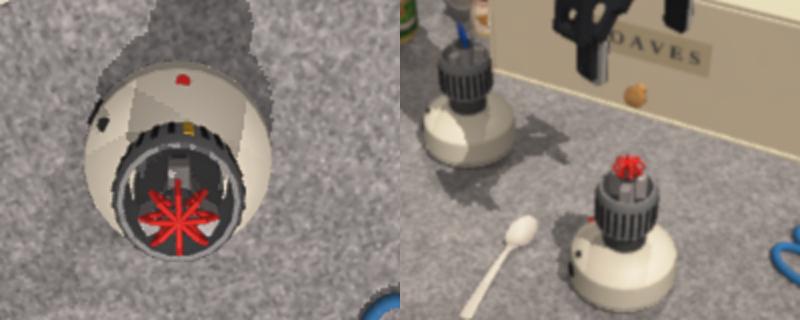

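The yellow line, at (188,128), sits at or just past the red dot at (183,80). The jaws are in, the whisk is upright, and the gripper is clear. The blue mixer was not touched.

```bash
python3 -c "
from workcell import env
print(env.hand_in())"
```

```text
the job is handed in; nothing more can be done
None
```

I tightened the red-whisk mixer's sleeve clockwise to its stop, let go and handed the job in at about 9 s.

- **Turn:** I pinched the sleeve at about 98 mm height with 100 N and turned the gripper about 1.1 rad. The sleeve went with it to the stop, where the wrist moment jumped from about 0.2 to 2.8 N m. The pads then slipped slightly over the last small step.
- **Final look:** The yellow line is at or just past the red dot, the jaws are closed on the shank, and the whisk stands upright. The gripper was open about 15 cm above its grip height, and the wrist force was near zero.
- **Blue-paddle mixer:** It was never touched. I did not measure its sleeve angle.
- **Disagreements:** The camera estimates of the chuck axis differed by 2 to 4 mm. The finger gap read about 49 mm on a sleeve given as 52 mm. Neither got in the way.

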